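Set out the pressed curd on the stall

ROBOT

A 7-joint arm with a two-finger parallel gripper is mounted at the origin on the work surface. World frame = base frame: x ahead of the robot, y to its left, z up, the work surface at z = 0. Lengths are in m, angles in degrees, forces in N, time in s.
With the tool pointing down it reaches from about 0.425 to 0.825 m from the base axis. Payload 3.6 kg.
Tool frame: the origin (TCP) lies at the very end of the fingers, on their centre line; the grasp point (between the pads) lies 19 mm behind it; z points along the fingers, y is the line along which they close (so a half turn about z gives the same grasp; the last joint's range is limited). The gripper opens to 93 mm and grips with 3 to 60 N. Pads are 15 mm wide; open, the fingers measure 128 mm over their backs; the gripper's body (75 mm by 188 mm) begins 65 mm behind the grasp point.
Start: joints at [69.299, 35.231, -0.722, 81.555, 0.464, 63.22, -2.315], TCP at [0.214, -0.614, 0.219] pointing down, gripper open.
Joint ranges: [-178.69, 178.69], [-17.37, 117.87], [-77.05, 75.6], [15.02, 138.74], [-78.02, 258.01], [0.78, 113.62], [-162.83, 162.83]. Speed limits (degrees/s): [159.86, 159.86, 180, 180, 180, 180, 180].

INTERFACE

Orientations are given as a 3x3 rotation matrix whose columns are the frame's x, y, z axes.
In Python, from plant import env, eoat, state, viewer, ticket gives the robot as it stands. Calls block until the motion is done:
- env.move_ptp(position, orientation): joint-space move of the TCP to a pose.
- env.line_to(position, rotation=None, v=0.15, guard=None): straight line of the TCP; rotation=None keeps the orientation; v is the mean speed in m/s. With guard (N) it stops when the force on the tool has changed by that much, and returns True; else False.
- env.set_joints(angles): joint-space move.
- eoat.move_gripper(opening, newtons=None): finger opening in m; newtons is the grip in N (None keeps the last); returns when the fingers have stopped.
- env.dwell(seconds).
- env.solve_ik(position, orientation): joint angles nearest the present ones, or None.
- state(): the state.
- viewer.grab_frame(name): name is "scene" or "top" or "wrist"; returns the picture (420x560x3 uint8, red, green, blue); there is no depth.
- viewer.camera_model(name): a dict with "intrinsics" (3x3 intrinsics, pixels), "distortion" ([k1, k2, p1, p2, k3] as OpenCV has them; the pictures are not rectified), "R" (3x3) and "t" (3): a world point X has camera coordinates R X + t; the wrist camera has in their place "mount" (4x4, takes a point from camera to tool coordinates, whose origin is the TCP and whose axes are the flange's). Camera axes: x right, y down, z forward; pixel columns grow to the right and rows downward; lengths in m; the calibration is good to about 2 mm. A picture is of the moment at which its call begins: read the wrist's pose just before it. camera_model takes no time and is no camera call.
A pose or a line that the arm cannot do raises env.IKError and nothing moves.
- ticket.finish_job(): hands the job in; it is judged then, once.
The state is a dict: "t": time; "q": joint angles; "dq": joint speeds; "joint_efforts": joint torques, N m; "tcp_pos": TCP position; "ee_rot": TCP orientation; "ft_force": force on the tool from outside, world axes, zero at the start; "torque": the same for the moment, N m; "width": finger opening in m; "finger_force": force on a finger pad.
Only numpy, scipy, OpenCV 4.12 (cv2) and the standard library are available. Lean on these libraries where they do the work, as an engineer would, in place of code of your own. Each camera call takes 0.05 s, during which the arm holds its last target. There are 200 camera calls.

TASK

Set out the five pieces of pressed curd for sale: lay the large square block, the small square block and the long bar flat in the wooden trays of matching shape and size, and load both round pieces into the spring-loaded metal dispenser, the flower-shaped one at the bottom and the plain disc on top of it. Push the rounds down until the top of the plain disc is level with the dispenser's rim; the plate under them stays where it is pushed. Let go of everything at the end.

Things in the scene. Friction and masses are not known exactly. Their poses are not given: they have to be found in the camera images.
- flower: six-petalled flower-shaped round of dried curd, cream, flat top and bottom, 24 mm thick; 58 mm over opposite petals (each petal a 23 mm round, centred 17.5 mm from the middle; petals lie at 0, 60, 120... degrees from its x axis), 53 mm across the flats that bridge two petals (at 30, 90, 150 degrees). About 65 g. Origin: centre of the underside, z up.
- disc: plain round disc of dried curd, cream, 58 mm in diameter, 24 mm thick, about 75 g. Origin: centre of the underside, z up.
- square_large: pressed block of dried curd, cream, 56 x 56 mm, 24 mm thick, about 90 g. Origin: centre of the underside; x and y along its sides, z up.
- square_small: pressed block of dried curd, cream, 36 x 36 mm, 24 mm thick, about 40 g. Origin: centre of the underside; x and y along its sides, z up.
- bar: pressed block of dried curd, cream, 84 mm long (its x) by 30 mm wide (its y), 24 mm thick, about 70 g. Origin: centre of the underside, z up.
- tray_large: low wooden display tray in medium brown, fixed to the table: floor 4 mm thick, walls 5 mm thick, rim 10 mm above the table (so the recess is 6 mm deep); recess 74 x 74 mm, for the large square. Origin: centre of the underside, at table height; x and y along its sides, z up.
- tray_small: low wooden display tray in medium brown, fixed to the table: floor 4 mm thick, walls 5 mm thick, rim 10 mm above the table (so the recess is 6 mm deep); recess 54 x 54 mm, for the small square. Origin: centre of the underside, at table height; x and y along its sides, z up.
- tray_bar: low wooden display tray in medium brown, fixed to the table: floor 4 mm thick, walls 5 mm thick, rim 10 mm above the table (so the recess is 6 mm deep); recess 102 mm long (its x) by 48 mm (its y), for the bar. Origin: centre of the underside, at table height; z up.
- dispenser: spring-loaded dispenser for round pieces: bright metal block 90 x 90 mm, 78 mm tall, fixed to the table, with one upright round well of 68 mm diameter in its middle, open at the top, holding a grey follower plate (63 mm across). Origin: centre of the underside, at table height; z up, the rim is at z = 78 mm.
- follower (a joint): the follower plate in the dispenser's well, sliding down: metres pushed down. At 0 its top is 4 mm below the rim; it starts 0 to 2 mm down, so a piece set on it stands about 19 mm proud of the rim. It yields to a push of about 4 to 6 N on the piece, stays where it is left (it holds itself against its light spring), and stops at 0.047. With the two rounds on it, the upper one is level with the rim at 0.044.
Not all that is in view belongs to the job. What is shaped like the disc but green or yellow is not meant.

How it is judged (in metres and radians):
At the end, for the whole second after the job is handed in: Squares and bar lie flat on the floors of their own trays (centres within 14 mm); in the dispenser's well the flower lies flat on the follower and the plain disc flat on it, both within 10 mm of its axis, the disc's top at most 4.5 mm above and 10 mm below the rim; all at rest (horizontal distance between square_large and tray_large below 0.014 m and z of square_large in the frame of tray_large between 0.001 and 0.0065 m and horizontal distance between square_small and tray_small below 0.014 m and z of square_small in the frame of tray_small between 0.001 and 0.0065 m and horizontal distance between bar and tray_bar below 0.014 m and z of bar in the frame of tray_bar between 0.001 and 0.0065 m and horizontal distance between each of flower, disc and dispenser below 0.01 m and z of flower in the frame of dispenser below 0.036 m and z of disc in the frame of dispenser between 0.044 and 0.0585 m and value of joint follower above 0.037 m and angle between each of flower, disc, square_large, square_small, bar's own z axis and vertical below 0.1 rad and linear speed of each of flower, disc, square_large, square_small, bar below 0.02 m/s); the robot touches nothing.
It also fails if it takes over 144 s, if anything falls off the work surface, if the arm or the gripper's body presses on something with over 40 N, if the wrist force passes 120 N, or if a joint passes its speed limit or range.

## Working session

There is one attempt and no reset: what is moved stays moved. The work goes in short steps, each a Python script; the robot and the scene stay as the last script left them, time stands still between calls to the robot, and variables do not carry over. Pictures are saved under pics/ and viewed, at most 14 in all, crops included, and the job is handed in when it is done.

```bash
ls; mkdir -p pics; python3 - <<'E'
from plant import env,eoat,state,viewer,ticket
import cv2,numpy as np
for n in ("scene","top"):
    im=viewer.grab_frame(n); cv2.imwrite(f"pics/{n}0.png",im[:,:,::-1])
    print(n,viewer.camera_model(n))
print(viewer.camera_model("wrist")); s=state(); print(s["t"],s["tcp_pos"],s["ee_rot"],s["width"])
E
```

```text
pics
scene {'intrinsics': array([[441.34875119,   0.        , 279.91354032],
       [  0.        , 441.34875119, 210.0183554 ],
       [  0.        ,   0.        ,   1.        ]]), 'distortion': array([0.0322905, 0.       , 0.       , 0.       , 0.       ]), 'R': array([[-0.27269576,  0.96209606,  0.00286415],
       [ 0.76088594,  0.21748491, -0.61135334],
       [-0.58880355, -0.16453417, -0.79135257]]), 't': array([ 0.14259469, -0.31136322,  1.34829375])}
top {'intrinsics': array([[465.54687192,   0.        , 282.48662768],
       [  0.        , 465.54687192, 209.62862482],
       [  0.        ,   0.        ,   1.        ]]), 'distortion': array([0.0157693, 0.       , 0.       , 0.       , 0.       ]), 'R': array([[-0.00620622, -0.99997306,  0.00392036],
       [-0.97957826,  0.00529165, -0.20099363],
       [ 0.20096747, -0.00508771, -0.9795847 ]]), 't': array([-0.00986022,  0.49603161,  1.21911651])}
{'intrinsics': array([[300.09671114,   0.        , 279.22268066],
       [  0.        , 300.09671114, 203.26708377],
       [  0.        ,   0.        ,   1.        ]]), 'distortion': array([0.01848832, 0.        , 0.        , 0.        , 0.        ]), 'mount': array([[-1.63909607e-04, -9.60651589e-01, -2.77756183e-01,
         7.68803069e-02],
       [ 9.99999955e-01, -2.26883614e-04,  1.94582544e-04,
        -3.17445370e-04],
       [-2.49944357e-04, -2.77756139e-01,  9.60651583e-01,
        -1.66022216e-01],
       [ 0.00000000e+00,  0.00000000e+00,  0.00000000e+00,
         1.00000000e+00]])}
0.1 [ 0.21332787 -0.61326114  0.21763669] [[ 9.44459820e-01  3.28625941e-01 -8.00058472e-04]
 [ 3.28626907e-01 -9.44457527e-01  2.08218552e-03]
 [-7.13610706e-05 -2.22946130e-03 -9.99997512e-01]] 0.09265463179680009
```

View pics/top0.png

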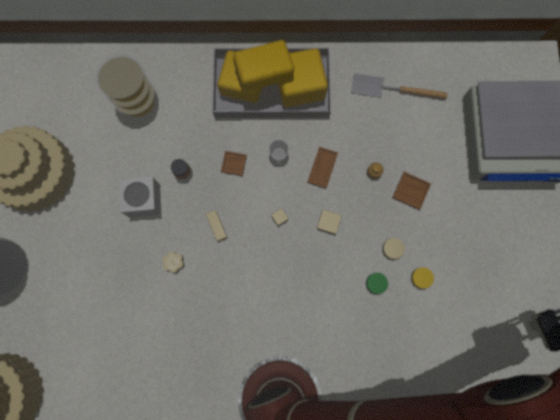

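View pics/scene0.png

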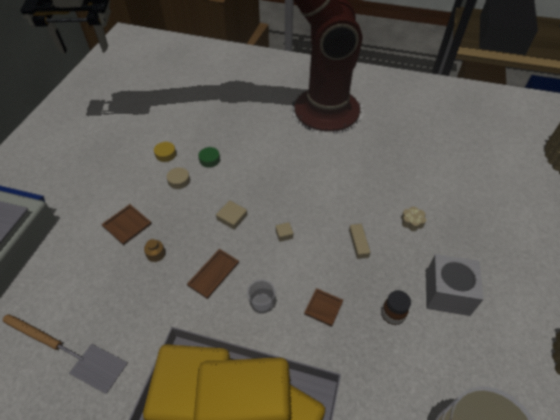

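```bash
cat > h.py <<'E'
from plant import env,eoat,state,viewer,ticket
import cv2,numpy as np
def Rz(yaw):  # tool down, tool x at yaw (deg)
    c,s=np.cos(np.radians(yaw)),np.sin(np.radians(yaw))
    return np.array([[c,s,0],[s,-c,0],[0,0,-1.]])
def grab(name,fn):
    st=state(); im=viewer.grab_frame(name); m=viewer.camera_model(name)
    if name=="wrist":
        M=np.array(m["mount"]); E=np.array(st["ee_rot"])
        Rcw=E@M[:3,:3]; c=E@M[:3,3]+st["tcp_pos"]
    else: Rcw=m["R"].T; c=-m["R"].T@m["t"]
    cv2.imwrite(f"pics/{fn}.png",im[:,:,::-1])
    cam=dict(K=m["intrinsics"],D=m["distortion"],R=Rcw,c=c); np.save(f"pics/{fn}.npy",cam,allow_pickle=True)
    return im,cam
def load(fn): return cv2.imread(f"pics/{fn}.png")[:,:,::-1],np.load(f"pics/{fn}.npy",allow_pickle=True).item()
def cast(px,cam,z):
    u=cv2.undistortPoints(np.float64(px).reshape(-1,1,2),cam["K"],cam["D"]).reshape(-1,2)
    d=np.c_[u,np.ones(len(u))]@cam["R"].T
    return (cam["c"]+d*((z-cam["c"][2])/d[:,2])[:,None])[:,:2]
E
python3 - <<'E'
from h import *
for n,y in (("wr",-.25),("wl",.25)):
    env.move_ptp([.5,y,.3],Rz(0)); grab("wrist",n)
s=state();print(s["t"],s["q"])
E
```

```text
3.7333 [ -19.9846558    23.50106376  -13.06298906   89.36611473    5.64633838
   67.78742697 -124.30610571]
```

View pics/wr.png

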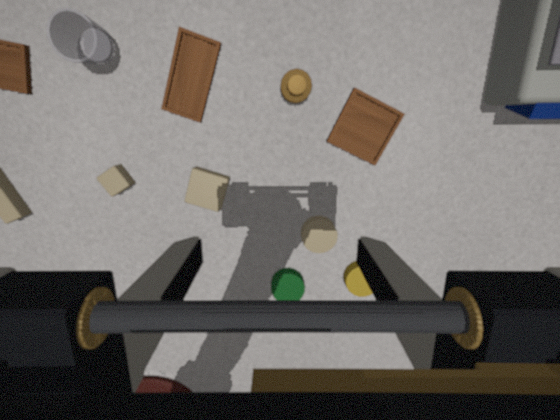

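View pics/wl.png

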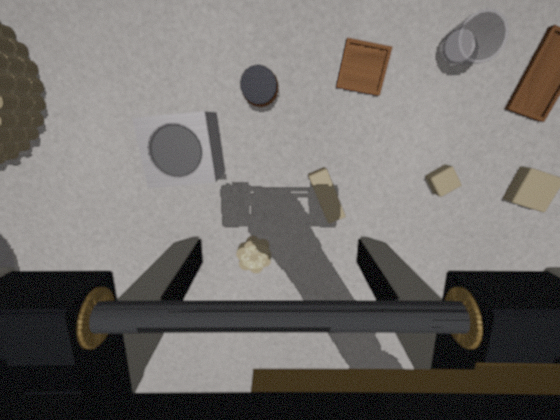

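```bash
cat > det.py <<'E'
from h import *
def find(fn,seed,z,kind="cream",win=70):
    im,cam=load(fn); hsv=cv2.cvtColor(im,cv2.COLOR_RGB2HSV); lab=cv2.cvtColor(im,cv2.COLOR_RGB2LAB).astype(int)
    if kind=="cream": m=(hsv[...,1]>45)&(lab[...,2]-128>5)
    elif kind=="brown": m=(lab[...,1]-128>8)&(hsv[...,1]>70)
    else: m=(lab.sum(2)*0+lab[...,0]<120)
    m=cv2.morphologyEx(m.astype(np.uint8),cv2.MORPH_CLOSE,np.ones((3,3)))
    m=cv2.morphologyEx(m,cv2.MORPH_OPEN,np.ones((3,3)))
    cs=cv2.findContours(m,cv2.RETR_EXTERNAL,cv2.CHAIN_APPROX_NONE)[0]
    c=max(cs,key=lambda c:cv2.pointPolygonTest(c,seed,True))
    w=(cast(c,cam,z)*1000).astype(np.float32)   # contour in mm
    if kind!="dark" and len(w)>10: w=w
    M=cv2.moments(w); ctr=np.array([M["m10"],M["m01"]])/M["m00"]
    p=cv2.approxPolyDP(w,3.0,True)[:,0]; d=np.roll(p,-1,0)-p; L=np.hypot(*d.T); th=np.arctan2(d[:,1],d[:,0])
    a=np.degrees(np.angle((L**2*np.exp(4j*th)).sum()))/4
    i=L.argmax(); 
    r=w[:,0] if w.ndim==3 else w; v=r-ctr
    rad=np.hypot(*v.T); ph=np.arctan2(v[:,1],v[:,0]); flo=np.degrees(np.angle((rad*np.exp(6j*ph)).sum()))/6
    return ctr/1000,a,np.degrees(th[i])%180,cv2.minAreaRect(r)[1],abs(M["m00"]),flo
E
python3 - <<'E'
from det import *
np.set_printoptions(precision=4,suppress=True)
for nm,fn,seed,z,k in [("sqL","wr",(206,189),.012,"cream"),("sqL","wl",(536,190),.012,"cream"),("sqL","top0",(329,222),.012,"cream"),
 ("sqS","wr",(114,180),.012,"cream"),("sqS","wl",(444,181),.012,"cream"),("disc","wr",(320,235),.012,"cream"),("disc","top0",(394,248),.012,"cream"),
 ("flower","wl",(253,255),.012,"cream"),("flower","top0",(173,262),.012,"cream"),("bar","wl",(325,195),.012,"cream"),("bar","top0",(217,226),.012,"cream"),
 ("tL","wr",(365,127),.005,"brown"),("tL","top0",(412,190),.005,"brown"),("tB","wr",(190,75),.005,"brown"),("tB","top0",(323,167),.005,"brown"),
 ("tS","wl",(364,67),.005,"brown"),("tS","top0",(234,163),.005,"brown"),("well","wl",(176,150),.077,"dark"),("well","top0",(138,195),.077,"dark")]:
    if fn=="top0":
        import os
        if not os.path.exists("pics/top0.npy"):
            m=viewer.camera_model("top"); np.save("pics/top0.npy",dict(K=m["intrinsics"],D=m["distortion"],R=m["R"].T,c=-m["R"].T@m["t"]),allow_pickle=True)
    c,a,l,wh,A,f=find(fn,seed,z,k); print(nm,fn,c,"a%.1f long%.1f"%(a,l),np.round(wh,1),"A%.0f flo%.1f"%(A,f))
E
```

```text
sqL wr [ 0.4681 -0.1389] a-16.8 long162.1 [56.4 58.7] A3098 flo1.2
sqL wl [ 0.468  -0.1403] a-16.8 long73.2 [73.1 55.9] A3707 flo-19.1
sqL top0 [ 0.4687 -0.142 ] a-16.6 long162.6 [53.9 55.8] A2657 flo5.5
sqS wr [ 0.4827 -0.0011] a27.6 long115.6 [36.7 44.1] A1443 flo-29.4
sqS wl [ 0.4824 -0.0023] a30.8 long31.8 [41.5 40.9] A1496 flo13.8
disc wr [ 0.3925 -0.3148] a39.8 long33.0 [61.2 56.9] A2708 flo-23.1
disc top0 [ 0.3929 -0.3185] a-38.5 long137.8 [55.7 52.7] A2351 flo-21.9
flower wl [0.3684 0.2864] a4.5 long133.7 [55.3 43.5] A1286 flo-19.6
flower top0 [0.3598 0.2781] a-13.7 long73.1 [54.3 31. ] A730 flo-25.6
bar wl [0.4591 0.1747] a23.5 long23.7 [87.2 29.5] A2291 flo-6.1
bar top0 [0.4609 0.1734] a23.1 long25.2 [83.9 27.8] A1982 flo-6.8
tL wr [ 0.5598 -0.3783] a-24.9 long65.5 [83.8 82.9] A6613 flo-27.8
tL top0 [ 0.5563 -0.3822] a-12.9 long158.6 [70.2 68.4] A3332 flo27.2
tB wr [ 0.6304 -0.1254] a-18.7 long161.9 [ 58.1 110.9] A6111 flo11.1
tB top0 [ 0.6077 -0.1166] a-7.4 long161.2 [46.1 45.1] A1248 flo13.7
tS wl [0.6436 0.1298] a-10.5 long169.9 [63.4 64. ] A3829 flo-5.6
tS top0 [0.6331 0.1235] a-8.5 long162.8 [40.  27.7] A474 flo-27.0
well wl [0.5363 0.3816] a-33.6 long32.6 [65.9 66.1] A3398 flo13.2
well top0 [0.5357 0.3792] a-9.9 long178.5 [67.6 66.1] A3520 flo-27.1
```

```bash
python3 - <<'E'
from det import *
env.move_ptp([.43,.285,.16],Rz(0)); im,cam=grab("wrist","fl")
# where flower expected
d=(np.array([.366,.284,.024])-cam["c"])@cam["R"]; p=cam["K"]@(d/d[2]); print(p[:2],state()["t"])
u,v=int(p[0]),int(p[1]); c=im[max(0,v-100):v+100,u-100:u+100,::-1]
cv2.imwrite("pics/flc.png",cv2.resize(c,None,fx=3,fy=3)); 
hsv=cv2.cvtColor(im,cv2.COLOR_RGB2HSV)
for dv in (-40,-20,0,20): print(hsv[v+dv,u-90:u+91:15].tolist())
E
```

```text
[280.38936651 251.75737739] 4.4667
[[12, 8, 165], [36, 13, 97], [15, 11, 96], [18, 13, 95], [5, 16, 95], [40, 8, 96], [10, 8, 97], [30, 5, 99], [18, 12, 106], [18, 12, 103], [174, 13, 96], [0, 5, 101], [25, 9, 173]]
[[6, 8, 167], [0, 13, 96], [15, 11, 95], [0, 8, 98], [15, 20, 100], [21, 59, 82], [23, 52, 83], [15, 15, 102], [15, 10, 104], [15, 5, 96], [20, 8, 90], [18, 13, 97], [15, 9, 166]]
[[13, 29, 61], [0, 8, 91], [10, 8, 96], [12, 12, 103], [20, 62, 94], [19, 62, 99], [19, 59, 95], [20, 69, 96], [20, 8, 99], [19, 20, 100], [0, 10, 98], [12, 14, 93], [15, 19, 81]]
[[48, 255, 18], [10, 5, 161], [8, 6, 163], [18, 8, 167], [30, 5, 97], [20, 57, 98], [17, 60, 98], [6, 13, 100], [10, 16, 97], [8, 11, 94], [6, 8, 151], [24, 7, 171], [8, 174, 22]]
```

View pics/flc.png

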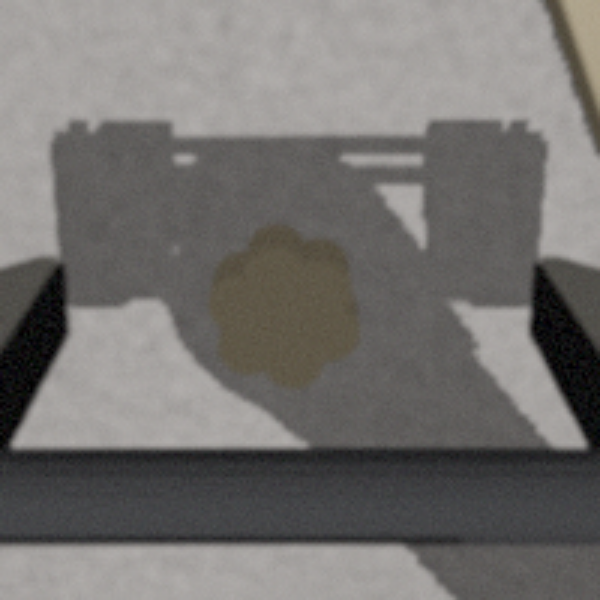

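```bash
python3 - <<'E'
from det import *
im,cam=load("fl"); b=cv2.GaussianBlur(im,(5,5),0); hsv=cv2.cvtColor(b,cv2.COLOR_RGB2HSV)
for vt,z in ((0,.012),(86,.024),(90,.024)):
    m=((hsv[...,1]>38)&(hsv[...,2]>vt)).astype(np.uint8)
    cs=cv2.findContours(m,0,cv2.CHAIN_APPROX_NONE)[0]; c=max(cs,key=lambda c:cv2.pointPolygonTest(c,(272,252),True))
    mm=np.zeros_like(m); cv2.drawContours(mm,[c],-1,1,-1); ys,xs=np.nonzero(mm)
    P=cast(np.c_[xs,ys],cam,z)*1000; ctr=P.mean(0)
    w=cast(c,cam,z)*1000-ctr; r=np.hypot(*w.T); ph=np.arctan2(w[:,1],w[:,0])
    o=np.argsort(ph); g=np.linspace(-np.pi,np.pi,361); rr=np.interp(g,ph[o],r[o],period=2*np.pi)
    s=(rr*np.exp(6j*g)).mean(); print(vt,ctr,"phase",np.degrees(np.angle(s))/6,"amp",abs(s)*2,rr.mean(), np.round(rr[::15],1))
E
```

```text
0 [358.81397633 290.86431891] phase 10.079603634565219 amp 1.6932343292519283 29.547286949670607 [33.3 33.3 28.4 29.7 31.1 28.1 27.1 25.6 27.1 31.4 31.1 28.2 32.7 32.5
 27.2 29.4 29.2 27.9 27.9 26.2 28.7 32.2 32.1 28.1 33.3]
86 [364.50695051 290.62890818] phase 10.079603634565215 amp 1.6287669357449295 28.42231768703464 [32.  32.  27.3 28.5 29.9 27.1 26.  24.6 26.1 30.2 29.9 27.2 31.5 31.3
 26.2 28.3 28.1 26.8 26.9 25.2 27.6 31.  30.9 27.1 32. ]
90 [360.47321758 290.68030252] phase 9.952070522078706 amp 2.3711373504745414 26.134163214580976 [28.  28.9 25.4 23.7 28.1 27.2 26.2 25.8 27.4 27.4 25.2 23.  26.5 27.5
 25.8 22.6 27.  27.7 25.8 23.5 27.7 28.3 26.5 23.8 28. ]
```

```bash
cat >> h.py <<'E'
def best(pos,yaws):
    c=[(abs(q[6]),y) for y in yaws for k in (y,y+180) for q in [env.solve_ik(pos,Rz(k))] if q is not None for y in [k]]
    return min(c)[1]
def pick(xy,yaws,opening,h=.15,z=.007,n=25):
    yaw=best([*xy,h],yaws); eoat.move_gripper(opening); env.move_ptp([*xy,h],Rz(yaw))
    g=env.line_to([*xy,z],v=.12,guard=20); eoat.move_gripper(0.0,n); w=state()["width"]
    env.line_to([*xy,h],v=.15); s=state(); print("pick yaw",yaw,"guard",g,"w",w,s["width"],s["finger_force"],"t",s["t"]); return yaw
def place(xy,yaws,z,opening,h=.16,up=None):
    yaw=best([*xy,h],yaws); env.move_ptp([*xy,h],Rz(yaw))
    g=env.line_to([*xy,z],v=.1,guard=12); s=state(); print("place yaw",yaw,"guard",g,s["tcp_pos"],s["width"])
    eoat.move_gripper(opening); env.line_to([*xy,up or h],v=.15); print("t",state()["t"])
def push(xy,z,ztop=.12):
    eoat.move_gripper(0.0); env.line_to([*xy,ztop],v=.2); g=env.line_to([*xy,z],v=.05,guard=40)
    s=state(); print("push",g,s["tcp_pos"],s["ft_force"]); env.line_to([*xy,.15],v=.15)
E
python3 - <<'E'
from h import *
yaw=pick((.3597,.2908),(10,70,130),.08)
D=(.536,.3808)
place(D,range(0,180,15),.081,.075)
grab("wrist","d1"); print(state()["tcp_pos"])
E
```

```text
pick yaw 190 guard False w 0.05225269540725828 0.05231597550707019 24.793221652507782 t 10.125
place yaw 165 guard False [0.53624394 0.38149479 0.08165887] 0.05252373755034283
t 13.15
[0.53568624 0.3798839  0.15862364]
```

```bash
python3 -c "
import cv2;im=cv2.imread('pics/d1.png');cv2.imwrite('pics/d1c.png',cv2.resize(im[130:330,180:380],None,fx=3,fy=3))"
```

```text
(no output)
```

View pics/d1c.png

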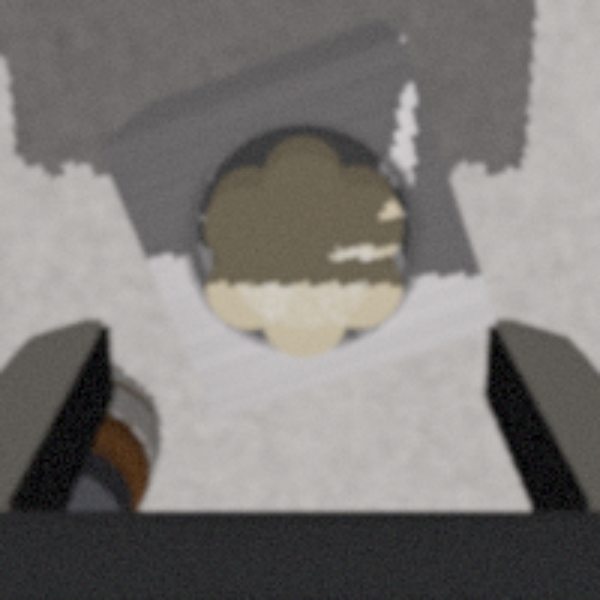

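The flower sits in the well (crop centre about 305,245, roughly centred in the hole). Next: push it down, then fetch the disc.

```bash
python3 - <<'E'
from h import *
D=(.536,.3808)
push(D,.072)
pick((.3925,-.3158),(-10,0,10),.085)
place(D,range(0,180,15),.081,.078)
grab("wrist","d2")
im=cv2.imread('pics/d2.png');cv2.imwrite('pics/d2c.png',cv2.resize(im[130:330,180:380],None,fx=3,fy=3))
E
```

```text
push False [0.53589297 0.38070208 0.07168077] [ 0.43533398  0.18787724 -0.38745247]
pick yaw 10 guard False w 0.05734557726337572 0.0576929229895115 24.99987244606018 t 23.4417
place yaw 165 guard False [0.53617295 0.38143187 0.081692  ] 0.05716341634895352
t 28.1583
```

View pics/d2c.png

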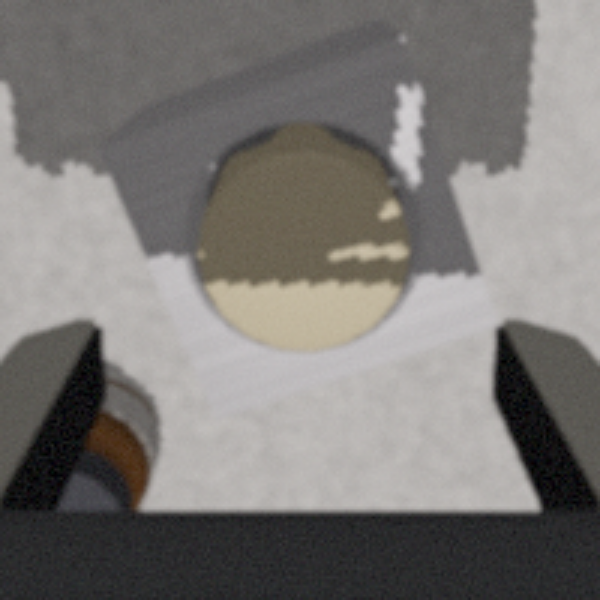

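The disc sits flat in the well on top of the flower, at crop centre about (305,240). Now the final push and the other three pieces.

```bash
python3 - <<'E'
from h import *
D=(.536,.3808)
push(D,.076)
grab("wrist","d3")
im=cv2.imread('pics/d3.png');cv2.imwrite('pics/d3c.png',cv2.resize(im[130:330,180:380],None,fx=3,fy=3))
pick((.4591,.1742),(23.5,),.055)      # bar: long axis at 23.5, close across it
place((.6304,-.1254),(-18.7,),.0125,.044)
E
```

```text
push False [0.53581158 0.38063618 0.07560265] [-0.3665713  -0.4822085   0.11845922]
pick yaw 203.5 guard False w 0.029864909726215024 0.029675272930853154 24.99985545873642 t 36.4
place yaw 161.3 guard False [ 0.63089156 -0.1253316   0.01325228] 0.02977783478717193
t 40.95
```

View pics/d3c.png

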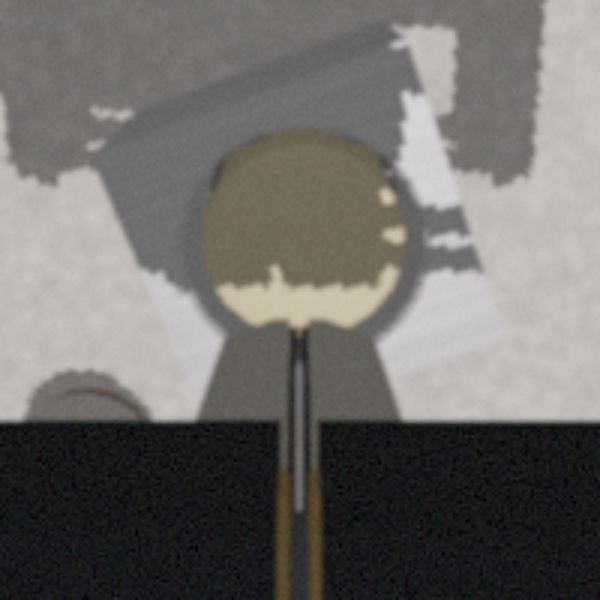

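Disc is now lower in the well (crop centre about 305,225). I'll check its height after the squares.

```bash
python3 - <<'E'
from h import *
pick((.4681,-.1396),(-16.8,73.2),.078)
place((.5598,-.3783),(-24.9,65.1),.0125,.068)
pick((.4826,-.0017),(29,119),.055)
place((.6436,.1298),(-10.5,79.5),.0125,.050)
env.move_ptp([.5,.0,.3],Rz(0)); grab("wrist","e1"); env.move_ptp([.45,.37,.3],Rz(0)); grab("wrist","e2"); grab("scene","e3")
im=cv2.imread('pics/e3.png');print(state()["t"])
cv2.imwrite('pics/e3c.png',cv2.resize(im[230:330,400:510],None,fx=5,fy=5,interpolation=cv2.INTER_CUBIC))
E
```

```text
pick yaw 73.2 guard False w 0.055954906028320296 0.055865576038434554 24.96235102415085 t 45.8667
place yaw 65.1 guard False [ 0.56035038 -0.3784806   0.01331216] 0.055590692569226136
t 50.0917
pick yaw 119 guard False w 0.036115269526795495 0.036225024232908874 24.623364508152008 t 54.8917
place yaw 169.5 guard False [0.64402456 0.1300701  0.01328691] 0.035888250191819765
t 58.9833
62.5333
```

View pics/e1.png

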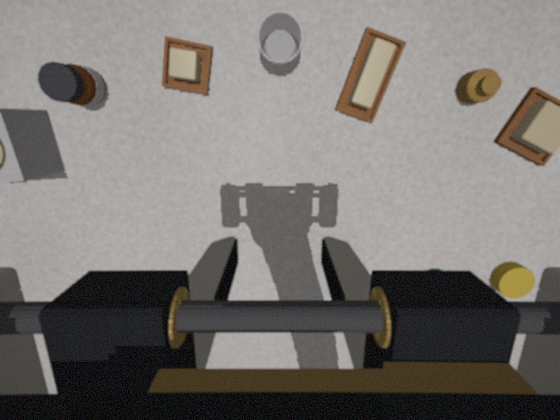

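View pics/e3c.png

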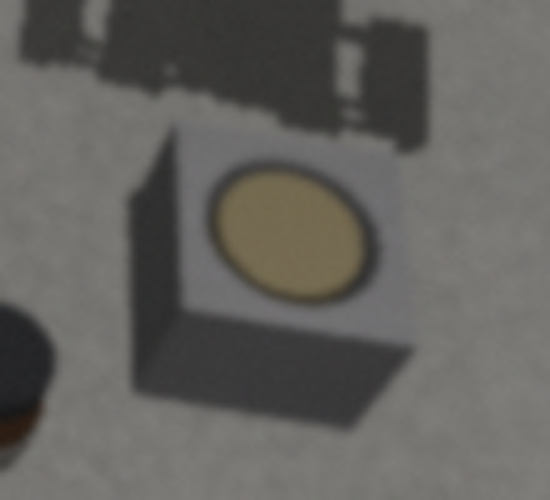

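View pics/e2.png

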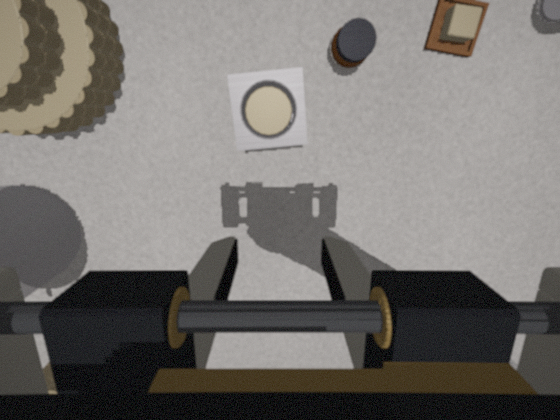

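All three blocks lie inside their trays, small at (184,64), bar at (374,74), large at (542,127). In the scene crop the disc is flat and level with the rim, centred at about (290,235). Handing in.

```bash
python3 -c "
from plant import ticket
print(ticket.finish_job())"
```

```text
the job is handed in; nothing more can be done
None
```

The job is handed in, with no score returned: the last pictures show the three blocks in their trays and the disc on top of the flower in the dispenser, level with the rim, at about 63 s of the 144 s allowed.

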